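Pack a graded set of cork stoppers

TASK

Pack the order caddy: stand each of the three finished cork stoppers (the solid round ones) upright on the floor of its own compartment, the smallest stopper in the smallest compartment, the middle one in the middle-sized, the largest in the largest. The square blanks and the stoppers with a hole bored through them are not part of the order: leave them standing where they are on the bench.

Things in the scene. Friction and masses are not known exactly. Their poses are not given: they have to be found in the camera images.
- stopper_small: Finished stopper: a plain solid cork cylinder, 28 mm diameter, 36 mm tall, flat unbroken top, standing upright. About 10 to 40 g. Origin at the centre of its underside, z up. Loose; stands on the bench at the start.
- stopper_medium: Finished stopper: a plain solid cork cylinder, 40 mm diameter, 42 mm tall, flat unbroken top, standing upright. About 10 to 40 g. Origin at the centre of its underside, z up. Loose; stands on the bench at the start.
- stopper_large: Finished stopper: a plain solid cork cylinder, 52 mm diameter, 48 mm tall, flat unbroken top, standing upright. About 10 to 40 g. Origin at the centre of its underside, z up. Loose; stands on the bench at the start.
- blank_small: Look-alike to leave alone: an unrounded square cork blank, 30 x 30 mm, 36 mm tall. Origin at the centre of its underside, z up. Loose; stands on the bench at the start.
- blank_large: Look-alike to leave alone: an unrounded square cork blank, 46 x 46 mm, 46 mm tall. Origin at the centre of its underside, z up. Loose; stands on the bench at the start.
- bored_medium: Look-alike to leave alone: a bored cork stopper, round, 40 mm diameter, 42 mm tall, with an open 20 mm hole right through it that shows from above. Origin at the centre of its underside, z up. Loose; stands on the bench at the start.
- bored_large: Look-alike to leave alone: a bored cork stopper, round, 52 mm diameter, 48 mm tall, with an open 28 mm hole right through it that shows from above. Origin at the centre of its underside, z up. Loose; stands on the bench at the start.
- cup_small: Smallest of 3 square open wooden compartments in a row in the low wooden caddy (310 x 104 mm): 56 mm wide outside, 48 inside. Origin: centre of its underside, 5 mm above the bench; inner floor 4 mm, rim 18 mm above the origin. x along the row (centres 90 mm apart, order varies), y across it, z up. Fixed: does not move when pushed.
- cup_medium: Middle-sized of 3 square open wooden compartments in a row in the low wooden caddy (310 x 104 mm): 68 mm wide outside, 60 inside. Origin: centre of its underside, 5 mm above the bench; inner floor 4 mm, rim 18 mm above the origin. x along the row (centres 90 mm apart, order varies), y across it, z up. Fixed: does not move when pushed.
- cup_large: Largest of 3 square open wooden compartments in a row in the low wooden caddy (310 x 104 mm): 80 mm wide outside, 72 inside. Origin: centre of its underside, 5 mm above the bench; inner floor 4 mm, rim 18 mm above the origin. x along the row (centres 90 mm apart, order varies), y across it, z up. Fixed: does not move when pushed.
Not all that is in view belongs to the job. What is shaped like the stopper_small but purple is not meant. Leave any turquoise look-alike of the stopper_medium alone.

How it is judged:
By the outcome, as a careful person would: the job done as asked, in the order asked, and still so for the second after the job is handed in, with the robot touching nothing.
It also fails if it takes over 80 s, if anything falls off the work surface, if the arm or the gripper's body presses on something with over 40 N, if the wrist force passes 120 N, or if a joint passes its speed limit or range.

ROBOT

A 6-joint arm with a two-finger parallel gripper is mounted at the origin on the work surface. World frame = base frame: x ahead of the robot, y to its left, z up, the work surface at z = 0. Lengths are in m, angles in rad, forces in N, time in s.
With the tool pointing down it reaches from about 0.275 to 0.75 m from the base axis. Payload 10.2 kg.
Tool frame: the origin (TCP) lies on the centre line of the jaws, within the pads' length; the fingertips stand manip.tcp_to_tips ahead of it and the grasp point (between the pads) is the TCP (manip.tcp_to_tips is the distance from the TCP to the fingertips, in m); z points along the fingers, y is the line along which they close (so a half turn about z gives the same grasp; the last joint's range is limited). The gripper opens to 85 mm and grips with 20 to 120 N. Pads are 22 mm wide; open, the fingers measure 114 mm over their backs; the gripper's body (76 mm by 85 mm) begins 54 mm behind the grasp point. The pads swing forward as they close: fully open they stand 13 mm farther back than shut.
Start: joints at [-1.337, 0.313, 1.498, -0, 1.331, -0.223], TCP at [0.232, -0.471, 0.25] pointing down, gripper open.
Joint ranges: [-2.94, 2.94], [-0.97, 2.17], [0.19, 2.56], [-1.23, 4.37], [0.02, 3.11], [-2.88, 2.88]. Speed limits (rad/s): [2.39, 2.39, 3.01, 3.14, 3.14, 3.14].

INTERFACE

Orientations are given as a 3x3 rotation matrix whose columns are the frame's x, y, z axes.
In Python, from cell import manip, camera, get_calibration gives the robot as it stands.
- The arm moves only by the tool jog_arm, never from a script. Its arguments are lists of equal length, an entry for each row: "gripper": the closure, from -1 (fully open) to 1 (shut); "delta_pos": the shift along the tool's x, y, z normalised to -1 to 1, where 1 is 0.4 m, a list of three; "rotation": the turn, a rotation vector about the tool's x, y, z normalised to -1 to 1, where 1 is 90 degrees, a list of three. A call has 1 to 10 rows; each row is the pose to reach, as a shift and turn from the pose commanded when the call began, along the tool's axes at that moment; what a row does not reach only later rows make up. A row lasts 1/12 s, in which the tool goes at most 41.7 mm and 7.16 degrees, less where a joint would pass 70% of its speed; a pose out of reach is approached as far as the arm can. A call with a number of a shift or a turn outside -1 to 1 is refused whole. A call with a gripper value outside its range is refused whole. The fingers move at their own pace and stop on an object; "newtons" is the grip in N (left out, the last holds). Time passes only in rows, so rows that repeat a pose let the fingers close. It gives the time, the measured TCP pose, the force, the opening and the grip force at its end, in the units of the state.
- manip.get_obs(): the state, without advancing time (a new reading comes with each control period).
- camera(name): name is "scene" or "top" or "wrist"; returns the picture (420x560x3 uint8, red, green, blue); there is no depth.
- get_calibration(name): a dict with "camera_matrix" (3x3 intrinsics, pixels), "xyz" and "orientation" of the camera in the world; the wrist camera has in their place "hand_eye" (4x4, takes a point from camera to tool coordinates, whose origin is the TCP and whose axes are the flange's). Camera axes: x right, y down, z forward; pixel columns grow to the right and rows downward; lengths in m; the calibration is good to about 2 mm. A picture is of the moment at which its call begins: read the wrist's pose just before it. get_calibration takes no time and is no camera call.
- manip.job_done(): hands the job in; it is judged then, once.
The state is a dict: "t": time; "joints": joint angles; "qvel": joint speeds; "joint_efforts": joint torques, N m; "eef_pos": TCP position; "tcp_rot": TCP orientation; "contact_force": force on the tool from outside, world axes, zero at the start; "torque": the same for the moment, N m; "width": opening from 0.0 (shut) to 1.0 (fully open); "finger_force": force on a finger pad.
Only numpy, scipy, OpenCV 4.12 (cv2) and the standard library are available. Lean on these libraries where they do the work, as an engineer would, in place of code of your own. Each camera call takes 0.05 s, during which the arm holds its last target. There are 200 camera calls.

## Working session

There is one attempt and no reset: what is moved stays moved. The work goes in short steps, Python scripts to look and compute and a tool call to move; the robot and the scene stay as the last step left them, time stands still between calls to the robot, and variables do not carry over. Pictures are saved under pics/ and viewed, at most 14 in all, crops included, and the job is handed in when it is done.

Besides the shell and the picture viewer there is one more tool, called as name(argument=value, ...) on one line, values as JSON. jog_arm: Moves the arm, as the interface text tells. Scaled input: -1 to 1 covers 0.4 m each way for a shift and 90 degrees each way for a turn. Its arguments: {"type":"object","properties":{"gripper":{"type":"array","items":{"type":"number"}},"delta_pos":{"type":"array","items":{"type":"array","items":{"type":"number"}}},"rotation":{"type":"array","items":{"type":"array","items":{"type":"number"}}},"newtons":{"type":"number"}},"required":["gripper","delta_pos","rotation"]}

```bash
ls; mkdir -p pics
python3 - <<'E'
from cell import manip,camera,get_calibration
import cv2
o=manip.get_obs()
print(o, manip.tcp_to_tips)
for n in("top","scene"):
    cv2.imwrite(f"pics/{n}0.png",camera(n)[:,:,::-1]); print(n,get_calibration(n))
print(get_calibration("wrist"))
E
```

```text
pics
{'t': 0.0, 'joints': array([-1.33739005e+00,  3.13432458e-01,  1.49843579e+00, -1.48894973e-06,
        1.33100862e+00, -2.23400755e-01]), 'qvel': array([ 1.43608306e-03,  9.65000085e-05,  1.78510801e-04,  3.55408775e-04,
       -2.17386417e-03,  7.08672946e-04]), 'joint_efforts': array([ 1.16278465e-03, -4.12264359e+01, -2.59747678e+01, -1.13654767e-04,
        4.01874713e-03,  1.33593650e-05]), 'eef_pos': array([ 0.23150209, -0.47094018,  0.24974453]), 'tcp_rot': array([[ 8.97465324e-01,  4.41084917e-01, -2.98436831e-04],
       [ 4.41084927e-01, -8.97464499e-01,  1.24905815e-03],
       [ 2.83104250e-04, -1.25262237e-03, -9.99999175e-01]]), 'contact_force': array([-0.48682853, -0.99929229, -0.15793285]), 'torque': array([-5.42553530e-03, -3.16951593e-05,  9.23475603e-02]), 'finger_force': 0.0, 'width': 1.0011435583568582} 0.019
top {'camera_matrix': array([[481.0994166 ,   0.        , 284.13167362],
       [  0.        , 481.0994166 , 207.09919184],
       [  0.        ,   0.        ,   1.        ]]), 'xyz': array([ 0.43174716, -0.00906322,  1.01888937]), 'orientation': array
[... 359 characters left out ...]
.64947688]), 'orientation': array([[-0.55698026,  0.61946025, -0.55321062],
       [ 0.83036569,  0.40227635, -0.38557302],
       [-0.01630361, -0.67412368, -0.73843852]])}
{'camera_matrix': array([[322.31621915,   0.        , 276.96615588],
       [  0.        , 322.31621915, 207.83170958],
       [  0.        ,   0.        ,   1.        ]]), 'hand_eye': array([[ 9.64757623e-04, -9.58818201e-01, -2.84018883e-01,
         7.17206727e-02],
       [ 9.99999445e-01,  1.04516075e-03, -1.31547804e-04,
        -1.74072731e-04],
       [ 4.22975817e-04, -2.84018599e-01,  9.58818678e-01,
        -1.22472987e-01],
       [ 0.00000000e+00,  0.00000000e+00,  0.00000000e+00,
         1.00000000e+00]])}
```

View pics/top0.png

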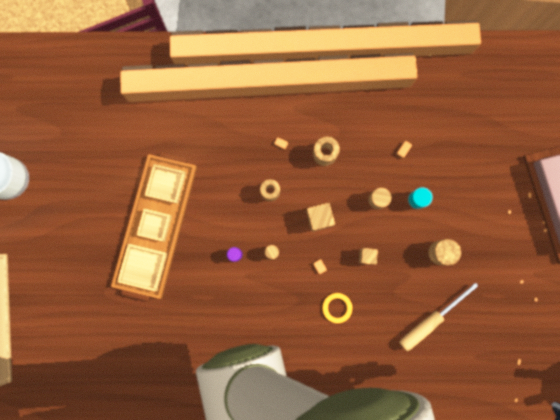

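View pics/scene0.png

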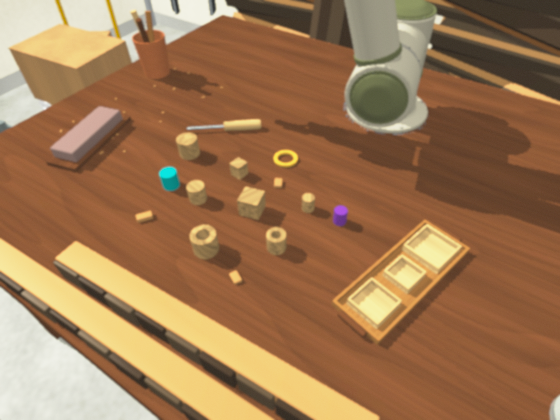

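Top view: three solid round corks at (272,252), (381,198) and (446,252). The bored ones are at (270,190) and (326,151), the square blanks at (320,216) and (370,257), and the coloured decoys at (235,254) and (421,198). Caddy compartments are large (141,268), small (154,225) and medium (163,184). In the scene view the solid ones are at (308,203), (196,192) and (188,146). I'll confirm this in one crop with the contours drawn.

```bash
cat > h.py <<'E'
import numpy as np,cv2
from cell import manip,camera,get_calibration
def ray(n,uv):
    c=get_calibration(n); d=np.linalg.inv(c["camera_matrix"])@[uv[0],uv[1],1]
    d=c["orientation"]@d; return np.array(c["xyz"]),d/np.linalg.norm(d)
def plane(n,uv,z):
    p,d=ray(n,uv); return p+d*(z-p[2])/d[2]
def tri(a,b):
    (p,d),(q,e)=ray("top",a),ray("scene",b)
    s,t=np.linalg.lstsq(np.c_[d,-e],q-p,rcond=None)[0]
    x,y=p+s*d,q+t*e; return (x+y)/2,np.linalg.norm(x-y)
def mask(im):
    h=cv2.cvtColor(im,cv2.COLOR_BGR2HSV)
    return cv2.inRange(h,(8,60,140),(30,190,255))
E
python3 - <<'E'
from h import *
S={"top":[(272,252),(381,198),(446,252),(270,190),(326,151),(320,216),(370,257)],"scene":[(308,203),(196,192),(188,146)]}
out=[]
for n,k,(x0,y0,x1,y1) in(("top",3,(220,125,480,285)),("scene",3,(140,110,400,270))):
    im=cv2.imread(f"pics/{n}0.png"); m=mask(im)
    cs,_=cv2.findContours(m,cv2.RETR_EXTERNAL,cv2.CHAIN_APPROX_NONE)
    for c in cs:
        if cv2.contourArea(c)<40: continue
        r=cv2.boundingRect(c)
        if any(cv2.pointPolygonTest(c,p,False)>=0 for p in map(lambda p:(float(p[0]),float(p[1])),S[n])): print(n,r,cv2.contourArea(c))
    crop=cv2.resize(im[y0:y1,x0:x1],None,fx=k,fy=k,interpolation=cv2.INTER_CUBIC)
    cc=[((c-[x0,y0])*k+1).astype(int) for c in cs]
    cv2.drawContours(crop,cc,-1,(0,255,0),1); out.append(crop)
cv2.imwrite("pics/crop.png",cv2.resize(np.vstack(out),None,fx=.62,fy=.62,interpolation=cv2.INTER_AREA))
E
```

```text
top (0, 94, 560, 290) 98475.5
scene (0, 0, 560, 420) 152348.5
```

View pics/crop.png

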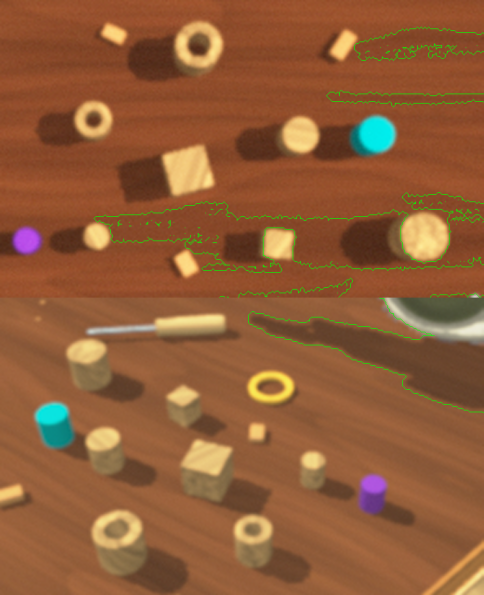

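The crop confirms it. The targets (272,252), (381,198) and (446,252) are round with unbroken tops, while the bored ones show holes and the blanks are square. My mask needs better thresholds.

Run:
```python
from h import *
for n,ps in(("top",[(272,252),(381,198),(446,252),(369,201),(295,252),(400,230),(250,210),(141,268),(132,240),(150,246),(154,225)]),("scene",[(308,199),(308,208),(196,187),(196,198),(188,141),(188,152),(230,240),(330,150),(375,303),(345,300)])):
    h=cv2.cvtColor(cv2.imread(f"pics/{n}0.png"),cv2.COLOR_BGR2HSV)
    print(n,[(p,h[p[1],p[0]].tolist()) for p in ps])
```

```text
top [((272, 252), [21, 115, 248]), ((381, 198), [20, 121, 245]), ((446, 252), [22, 118, 249]), ((369, 201), [13, 147, 113]), ((295, 252), [10, 183, 134]), ((400, 230), [10, 179, 148]), ((250, 210), [9, 178, 136]), ((141, 268), [26, 83, 254]), ((132, 240), [15, 177, 227]), ((150, 246), [15, 173, 235]), ((154, 225), [27, 76, 255])]
scene [((308, 199), [23, 114, 242]), ((308, 208), [18, 120, 142]), ((196, 187), [22, 115, 239]), ((196, 198), [18, 121, 143]), ((188, 141), [21, 120, 234]), ((188, 152), [18, 124, 138]), ((230, 240), [12, 153, 148]), ((330, 150), [12, 160, 151]), ((375, 303), [26, 87, 247]), ((345, 300), [15, 155, 163])]
```

```bash
cat >> h.py <<'E'
def discs(n,im,lo,seeds):
    h=cv2.cvtColor(im,cv2.COLOR_BGR2HSV); m=cv2.inRange(h,lo,(40,200,255))
    nl,L=cv2.connectedComponents(m)
    r=[]
    for x,y in seeds:
        cs,_=cv2.findContours((L==L[y,x]).astype(np.uint8),cv2.RETR_EXTERNAL,cv2.CHAIN_APPROX_NONE)
        r.append(max(cs,key=cv2.contourArea))
    return r
E
python3 - <<'E'
from h import *
t=cv2.imread("pics/top0.png"); s=cv2.imread("pics/scene0.png")
H=[.036,.042,.048];D=[28,40,52]
N=["small","medium","large"]
T=discs("top",t,(16,60,185),[(272,252),(381,198),(446,252)])
S=discs("scene",s,(16,60,185),[(308,199),(196,187),(188,141)])
for i in range(3):
    a=cv2.fitEllipse(T[i]);b=cv2.fitEllipse(S[i])
    x,e=tri(a[0],b[0]); p=plane("top",a[0],H[i])
    d=np.array(a[1])/481*(1.019-H[i])*1000
    print(N[i],x.round(4),"gap",round(e*1e3,1),"top@h",p.round(4),"scene@h",plane("scene",b[0],H[i]).round(4),"diam",d.round(0),"want",D[i],"R",np.hypot(*p[:2]).round(3))
T=discs("top",t,(20,30,200),[(154,225),(163,184),(141,268)])
S=discs("scene",s,(20,30,180),[(404,273),(375,303),(434,245)])
for i in range(3):
    a=cv2.minAreaRect(T[i]);b=cv2.minAreaRect(S[i])
    q=cv2.boxPoints(a); w=np.array([plane("top",u,.023) for u in q])
    x,e=tri(a[0],b[0])
    print("cup",N[i],a[0],np.array(a[1]).round(1),x.round(4),"gap",round(e*1e3,1),w.mean(0).round(4),"sides",np.linalg.norm(w[0]-w[1]).round(4),np.linalg.norm(w[1]-w[2]).round(4),"scene",plane("scene",b[0],.023).round(4),"ang",np.degrees(np.arctan2(*(w[1]-w[0])[1::-1])).round(1))
for n,im,seeds in(("top",t,[(270,181),(326,138),(320,216),(370,257)]),):
  for c in discs(n,im,(16,60,185),seeds): 
    u=cv2.minAreaRect(c); print("other",plane(n,u[0],.04).round(3),u)
for u in [(421,197),(235,254)]: print(plane("top",u,.04).round(3))
E
```

```text
small [0.4589 0.0128 0.0334] gap 0.1 top@h [0.4589 0.0127 0.036 ] scene@h [0.4612 0.0141 0.036 ] diam [24. 26.] want 28 R 0.459
medium [ 0.5696 -0.2132  0.0396] gap 1.7 top@h [ 0.5687 -0.212   0.042 ] scene@h [ 0.5717 -0.2119  0.042 ] diam [37. 37.] want 40 R 0.607
large [ 0.4568 -0.3422  0.0467] gap 1.0 top@h [ 0.4565 -0.3413  0.048 ] scene@h [ 0.4582 -0.3413  0.048 ] diam [48. 50.] want 52 R 0.57
cup small (153.61766052246094, 224.52943420410156) [28.1 27.4] [0.5166 0.2599 0.019 ] gap 2.1 [0.5167 0.2578 0.023 ] sides 0.0566 0.059 scene [0.5191 0.2612 0.023 ] ang -12.4
cup medium (165.00001525878906, 183.00001525878906) [33.5 32.5] [0.6041 0.2384 0.0186] gap 2.2 [0.6039 0.2363 0.023 ] sides 0.0686 0.0709 scene [0.6064 0.2399 0.023 ] ang -12.3
cup large (141.64706420898438, 266.91180419921875) [40.  39.8] [0.4292 0.2821 0.0184] gap 1.5 [0.4297 0.28   0.023 ] sides 0.0805 0.0831 scene [0.433 0.283 0.023] ang -12.3
other [0.587 0.016 0.04 ] ((270.0000305175781, 189.00001525878906), (18.384775161743164, 18.384777069091797), 45.0)
other [ 0.672 -0.101  0.04 ] ((326.0, 148.5), (23.0, 24.0), 90.0)
other [ 0.53  -0.088  0.04 ] ((320.6742858886719, 216.15357971191406), (22.931976318359375, 22.8675594329834), 75.0685806274414)
other [ 0.449 -0.184  0.04 ] ((369.0594177246094, 255.9059600830078), (15.02506160736084, 14.925558090209961), 5.710593223571777)
[ 0.569 -0.295  0.04 ]
[0.454 0.087 0.04 ]
```

Every measurement agrees with the given sizes, heights and 90 mm spacing. I'll pick and place with the tool axes along the world axes (closing along y) and the jaws partly open. Order: small, medium, large.

jog_arm(gripper=[-0.3, -0.3, -0.3, -0.3, -0.3, -0.3, -0.3, -0.3, -0.3, -0.3], delta_pos=[[0.9, -0.75, 0.1], [0.9, -0.75, 0.1], [0.9, -0.75, 0.1], [0.9, -0.75, 0.1], [0.9, -0.75, 0.1], [0.9, -0.75, 0.1], [0.9, -0.75, 0.1], [0.9, -0.75, 0.1], [0.9, -0.75, 0.1], [0.9, -0.75, 0.1]], rotation=[[0, 0, 0.291], [0, 0, 0.291], [0, 0, 0.291], [0, 0, 0.291], [0, 0, 0.291], [0, 0, 0.291], [0, 0, 0.291], [0, 0, 0.291], [0, 0, 0.291], [0, 0, 0.291]], newtons=20)

```text
t: 0.93
eef_pos: [0.4001, -0.0915, 0.2149]
tcp_rot: [[1.0, -0.001, 0.0], [-0.001, -1.0, -0.0], [0.0, 0.0, -1.0]]
contact_force: [1.3, -0.8, 0.6]
width: 0.649
finger_force: 0.0
```

```bash
cat >> h.py <<'E'
def go(*t):
    o=manip.get_obs(); d=o["tcp_rot"].T@(np.array(t)-o["eef_pos"])
    print("t",round(o["t"],2),"pos",o["eef_pos"].round(4),"delta",(d/.4).round(4),"yaw",np.degrees(np.arctan2(o["tcp_rot"][1,0],o["tcp_rot"][0,0])).round(2),"w",round(o["width"],3))
E
python3 -c "
from h import *
go(.4597,.0133,.15);print(manip.get_obs()['tcp_rot'].round(4))"
```

```text
t 0.93 pos [ 0.4001 -0.0915  0.2149] delta [ 0.1489 -0.2621  0.1621] yaw -0.04 w 0.649
[[ 1.e+00 -6.e-04  1.e-04]
 [-6.e-04 -1.e+00 -0.e+00]
 [ 1.e-04  0.e+00 -1.e+00]]
```

jog_arm(gripper=[-0.2, -0.2, -0.2, -0.2, -0.2, -0.2, -0.2], delta_pos=[[0.149, -0.262, 0.162], [0.149, -0.262, 0.162], [0.149, -0.262, 0.162], [0.149, -0.262, 0.162], [0.149, -0.262, 0.162], [0.149, -0.262, 0.162], [0.149, -0.262, 0.162]], rotation=[[0, 0, 0], [0, 0, 0], [0, 0, 0], [0, 0, 0], [0, 0, 0], [0, 0, 0], [0, 0, 0]])

```text
t: 1.52
eef_pos: [0.4594, 0.0102, 0.1509]
tcp_rot: [[1.0, -0.001, 0.001], [-0.001, -1.0, -0.0], [0.001, 0.0, -1.0]]
contact_force: [0.5, -0.7, -0.1]
width: 0.598
finger_force: 0.0
```

```bash
python3 -c "
from h import *
go(.4597,.0133,.034);cv2.imwrite('pics/w1.png',camera('wrist')[:,:,::-1])"
```

```text
t 1.52 pos [0.4594 0.0102 0.1509] delta [ 0.0004 -0.0079  0.2922] yaw -0.07 w 0.598
```

View pics/w1.png

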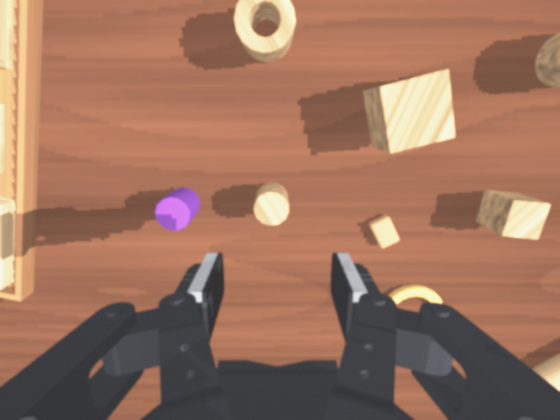

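The wrist view shows the solid small stopper at (271,205), centred between the jaws. Its ray gives about (.461,.014), which agrees with the earlier measurement.

jog_arm(gripper=[-0.2, -0.2, -0.2, -0.2, -0.2, -0.2, 1, 1, 1, 1], delta_pos=[[0.001, -0.009, 0.08], [0.001, -0.009, 0.16], [0.001, -0.009, 0.23], [0.001, -0.009, 0.27], [0.001, -0.009, 0.291], [0.001, -0.009, 0.291], [0.001, -0.009, 0.291], [0.001, -0.009, 0.291], [0.001, -0.009, 0.291], [0.001, -0.009, 0.291]], rotation=[[0, 0, 0], [0, 0, 0], [0, 0, 0], [0, 0, 0], [0, 0, 0], [0, 0, 0], [0, 0, 0], [0, 0, 0], [0, 0, 0], [0, 0, 0]])

```text
t: 2.4
eef_pos: [0.4608, 0.0143, 0.0352]
tcp_rot: [[1.0, -0.0, 0.003], [-0.0, -1.0, -0.001], [0.003, 0.001, -1.0]]
contact_force: [-2.1, -2.3, 7.7]
width: 0.313
finger_force: 19.9
```

jog_arm(gripper=[1, 1, 1, 1], delta_pos=[[0, 0, 0], [0, 0, 0], [0, 0, 0], [0, 0, 0]], rotation=[[0, 0, 0], [0, 0, 0], [0, 0, 0], [0, 0, 0]])

```text
t: 2.73
eef_pos: [0.4608, 0.0144, 0.0352]
tcp_rot: [[1.0, -0.0, 0.003], [-0.0, -1.0, -0.001], [0.003, 0.001, -1.0]]
contact_force: [-2.3, -2.5, 7.1]
width: 0.317
finger_force: 19.9
```

jog_arm(gripper=[1, 1, 1, 1, 1, 1, 1, 1, 1, 1], delta_pos=[[0, 0, -0.06], [0, 0, -0.15], [0, 0, -0.2], [0.014, -0.06, -0.2], [0.035, -0.15, -0.2], [0.056, -0.245, -0.2], [0.077, -0.34, -0.2], [0.098, -0.43, -0.2], [0.119, -0.52, -0.2], [0.14, -0.6, -0.2]], rotation=[[0, 0, 0], [0, 0, 0], [0, 0, 0], [0, 0, 0], [0, 0, 0], [0, 0, 0], [0, 0, 0], [0, 0, 0], [0, 0, 0], [0, 0, 0]])

```text
t: 3.57
eef_pos: [0.516, 0.2573, 0.1147]
tcp_rot: [[1.0, 0.001, 0.001], [0.001, -1.0, 0.001], [0.001, -0.001, -1.0]]
contact_force: [-0.1, 0.0, -0.5]
width: 0.316
finger_force: 20.1
```

jog_arm(gripper=[1, 1, 1], delta_pos=[[0, -0.014, 0], [0, -0.014, 0], [0, -0.014, 0]], rotation=[[0, 0, 0], [0, 0, 0], [0, 0, 0]])

```text
t: 3.82
eef_pos: [0.5158, 0.2601, 0.114]
tcp_rot: [[1.0, 0.0, 0.0], [0.0, -1.0, -0.0], [0.0, 0.0, -1.0]]
contact_force: [-0.3, -0.3, -0.3]
width: 0.318
finger_force: 20.1
```

```bash
python3 -c "
from h import *
go(.517,.2595,.0455);print(manip.get_obs()['joints'].round(2))
cv2.imwrite('pics/w2.png',camera('wrist')[:,:,::-1])"
```

```text
t 3.82 pos [0.5158 0.2601 0.114 ] delta [0.0031 0.0013 0.1714] yaw 0.01 w 0.318
[ 0.26  0.56  1.5  -0.    1.08  1.84]
```

View pics/w2.png

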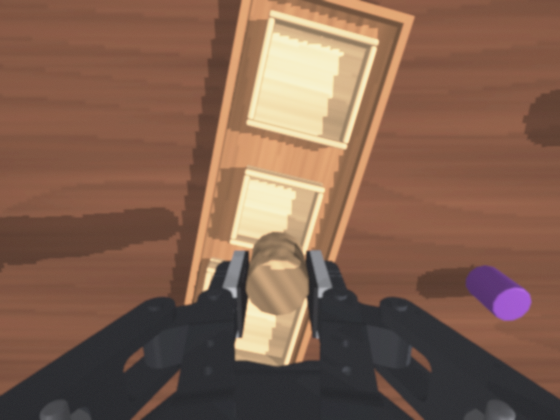

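The stopper is held upright. The small compartment, centred near (277,216) in the wrist view, comes out at about (.518,.260), so that matches. Lowering.

jog_arm(gripper=[1, 1, 1, 1, 1, 1, 1, -0.1, -0.2, -0.2], delta_pos=[[0.004, 0.001, 0.06], [0.004, 0.001, 0.12], [0.004, 0.001, 0.15], [0.004, 0.001, 0.165], [0.004, 0.001, 0.173], [0.004, 0.001, 0.173], [0.004, 0.001, 0.173], [0.004, 0.001, 0.173], [0.004, 0.001, 0.173], [0.004, 0.001, 0.173]], rotation=[[0, 0, 0], [0, 0, 0], [0, 0, 0], [0, 0, 0], [0, 0, 0], [0, 0, 0], [0, 0, 0], [0, 0, 0], [0, 0, 0], [0, 0, 0]])

```text
t: 4.7
eef_pos: [0.5178, 0.2601, 0.0452]
tcp_rot: [[1.0, -0.0, 0.001], [-0.0, -1.0, 0.0], [0.001, -0.0, -1.0]]
contact_force: [-0.2, -0.1, 0.8]
width: 0.6
finger_force: 0.0
```

jog_arm(gripper=[-0.2, -0.2, -0.2, -0.2, -0.2, -0.2], delta_pos=[[0, 0, 0], [0, 0, 0], [0, 0, -0.03], [0, 0, -0.1], [0, 0, -0.2], [0, 0, -0.25]], rotation=[[0, 0, 0], [0, 0, 0], [0, 0, 0], [0, 0, 0], [0, 0, 0], [0, 0, 0]])

```text
t: 5.2
eef_pos: [0.5186, 0.2603, 0.1495]
tcp_rot: [[1.0, -0.0, 0.005], [-0.0, -1.0, 0.001], [0.005, -0.001, -1.0]]
contact_force: [0.1, 0.0, 1.2]
width: 0.598
finger_force: 0.0
```

```bash
python3 -c "
from h import *
go(.570,-.2125,.15)
cv2.imwrite('pics/w3.png',camera('wrist')[:,:,::-1])"
```

```text
t 5.2 pos [0.5186 0.2603 0.1495] delta [ 0.1287  1.1821 -0.0021] yaw -0.01 w 0.598
```

View pics/w3.png

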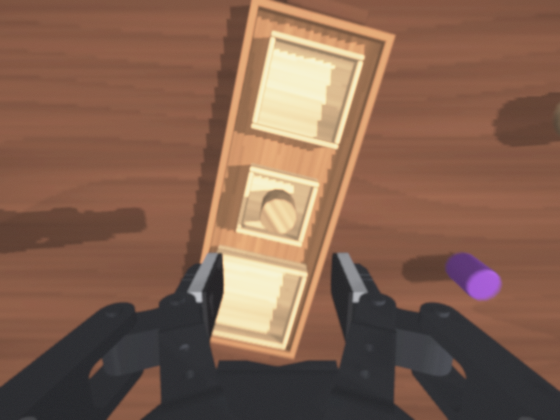

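The small stopper stands in the small compartment at (278,212). Next is the medium one.

jog_arm(gripper=[-0.4, -0.4, -0.4, -0.4, -0.4, -0.4, -0.4, -0.4, -0.4, -0.4], delta_pos=[[0.11, 0.95, 0], [0.11, 0.95, 0], [0.11, 0.95, 0], [0.11, 0.95, 0], [0.11, 0.95, 0], [0.11, 0.95, 0], [0.11, 0.95, 0], [0.11, 0.95, 0], [0.11, 0.95, 0], [0.11, 0.95, 0]], rotation=[[0, 0, 0], [0, 0, 0], [0, 0, 0], [0, 0, 0], [0, 0, 0], [0, 0, 0], [0, 0, 0], [0, 0, 0], [0, 0, 0], [0, 0, 0]])

```text
t: 6.08
eef_pos: [0.5617, -0.1258, 0.1452]
tcp_rot: [[1.0, -0.005, 0.001], [-0.005, -1.0, -0.002], [0.001, 0.002, -1.0]]
contact_force: [1.2, -0.6, -0.4]
width: 0.702
finger_force: 0.0
```

```bash
python3 -c "
from h import *
go(.570,-.2125,.15)"
```

```text
t 6.08 pos [ 0.5617 -0.1258  0.1452] delta [ 0.0219  0.2166 -0.0115] yaw -0.29 w 0.702
```

jog_arm(gripper=[-0.4, -0.4, -0.4, -0.4, -0.4, -0.4], delta_pos=[[0.021, 0.215, 0], [0.021, 0.215, 0], [0.021, 0.215, 0], [0.021, 0.215, 0], [0.021, 0.215, 0], [0.021, 0.215, 0]], rotation=[[0, 0, 0], [0, 0, 0], [0, 0, 0], [0, 0, 0], [0, 0, 0], [0, 0, 0]])

```text
t: 6.58
eef_pos: [0.5699, -0.2047, 0.1449]
tcp_rot: [[1.0, 0.001, -0.0], [0.001, -1.0, 0.0], [-0.0, -0.0, -1.0]]
contact_force: [-0.5, 1.0, 0.1]
width: 0.702
finger_force: 0.0
```

```bash
python3 -c "
from h import *
go(.570,-.2125,.0355)
cv2.imwrite('pics/w4.png',camera('wrist')[:,:,::-1])"
```

```text
t 6.58 pos [ 0.5699 -0.2047  0.1449] delta [0.0004 0.0196 0.2734] yaw 0.06 w 0.702
```

View pics/w4.png

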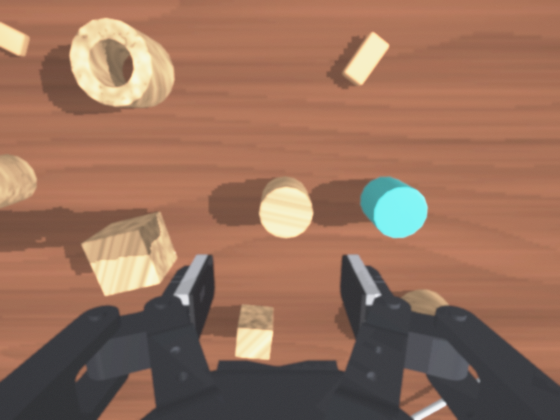

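The solid medium stopper is at (286,210) and its ray gives y ≈ -.211. The turquoise decoy at (395,207) stays clear of the jaws.

jog_arm(gripper=[-0.4, -0.4, -0.4, -0.4, -0.4, -0.4, -0.4, 1, 1, 1], delta_pos=[[0.001, 0.018, 0], [0.001, 0.018, 0.08], [0.001, 0.018, 0.16], [0.001, 0.018, 0.22], [0.001, 0.018, 0.26], [0.001, 0.018, 0.273], [0.001, 0.018, 0.273], [0.001, 0.018, 0.273], [0.001, 0.018, 0.273], [0.001, 0.018, 0.273]], rotation=[[0, 0, 0], [0, 0, 0], [0, 0, 0], [0, 0, 0], [0, 0, 0], [0, 0, 0], [0, 0, 0], [0, 0, 0], [0, 0, 0], [0, 0, 0]])

```text
t: 7.47
eef_pos: [0.571, -0.2136, 0.0371]
tcp_rot: [[1.0, -0.0, 0.003], [-0.0, -1.0, -0.001], [0.003, 0.001, -1.0]]
contact_force: [0.2, -0.0, 4.8]
width: 0.458
finger_force: 20.5
```

jog_arm(gripper=[1, 1, 1, 1], delta_pos=[[0, 0, 0], [0, 0, 0], [0, 0, 0], [0, 0, 0]], rotation=[[0, 0, 0], [0, 0, 0], [0, 0, 0], [0, 0, 0]])

```text
t: 7.8
eef_pos: [0.571, -0.2136, 0.037]
tcp_rot: [[1.0, -0.0, 0.003], [-0.0, -1.0, -0.001], [0.003, 0.001, -1.0]]
contact_force: [-1.2, 0.3, 7.0]
width: 0.459
finger_force: 20.7
```

jog_arm(gripper=[1, 1, 1, 1, 1, 1, 1, 1, 1, 1], delta_pos=[[0, 0, -0.06], [0, 0, -0.15], [0, 0, -0.22], [0, -0.05, -0.22], [0.01, -0.14, -0.22], [0.02, -0.23, -0.22], [0.03, -0.32, -0.22], [0.04, -0.41, -0.22], [0.05, -0.5, -0.22], [0.06, -0.59, -0.22]], rotation=[[0, 0, 0], [0, 0, 0], [0, 0, 0], [0, 0, 0], [0, 0, 0], [0, 0, 0], [0, 0, 0], [0, 0, 0], [0, 0, 0], [0, 0, 0]])

```text
t: 8.63
eef_pos: [0.5943, 0.0245, 0.124]
tcp_rot: [[1.0, -0.0, 0.001], [-0.0, -1.0, -0.0], [0.001, 0.0, -1.0]]
contact_force: [-0.4, 0.3, 0.1]
width: 0.458
finger_force: 20.4
```

```bash
python3 -c "
from h import *
go(.605,.2385,.12)"
```

```text
t 8.63 pos [0.5943 0.0245 0.124 ] delta [ 0.0266 -0.535   0.01  ] yaw -0.02 w 0.458
```

jog_arm(gripper=[1, 1, 1, 1, 1, 1, 1, 1, 1], delta_pos=[[0.003, -0.09, 0], [0.008, -0.18, 0], [0.013, -0.27, 0], [0.018, -0.36, 0], [0.024, -0.45, 0], [0.026, -0.52, 0], [0.026, -0.532, 0], [0.026, -0.532, 0], [0.026, -0.532, 0]], rotation=[[0, 0, 0], [0, 0, 0], [0, 0, 0], [0, 0, 0], [0, 0, 0], [0, 0, 0], [0, 0, 0], [0, 0, 0], [0, 0, 0]])

```text
t: 9.38
eef_pos: [0.6048, 0.2349, 0.1235]
tcp_rot: [[1.0, -0.0, 0.0], [-0.0, -1.0, -0.0], [0.0, 0.0, -1.0]]
contact_force: [1.4, -0.9, -0.4]
width: 0.463
finger_force: 20.4
```

```bash
python3 -c "
from h import *
go(.605,.2385,.0465)"
```

```text
t 9.38 pos [0.6048 0.2349 0.1235] delta [ 0.0006 -0.009   0.1926] yaw -0.01 w 0.463
```

jog_arm(gripper=[1, 1, 1, 1, 1, 1, 1, -0.2, -0.4, -0.4], delta_pos=[[0, -0.006, 0.06], [0, -0.006, 0.12], [0, -0.006, 0.16], [0, -0.006, 0.18], [0, -0.006, 0.192], [0, -0.006, 0.192], [0, -0.006, 0.192], [0, -0.006, 0.192], [0, -0.006, 0.192], [0, -0.006, 0.192]], rotation=[[0, 0, 0], [0, 0, 0], [0, 0, 0], [0, 0, 0], [0, 0, 0], [0, 0, 0], [0, 0, 0], [0, 0, 0], [0, 0, 0], [0, 0, 0]])

```text
t: 10.22
eef_pos: [0.605, 0.2379, 0.0471]
tcp_rot: [[1.0, -0.0, 0.001], [-0.0, -1.0, 0.0], [0.001, -0.0, -1.0]]
contact_force: [0.2, -0.2, 0.3]
width: 0.699
finger_force: 0.0
```

jog_arm(gripper=[-0.4, -0.4, -0.4, -0.4, -0.4, -0.4], delta_pos=[[0, 0, 0], [0, 0, 0], [0, 0, -0.03], [0, 0, -0.1], [0, 0, -0.2], [0, 0, -0.27]], rotation=[[0, 0, 0], [0, 0, 0], [0, 0, 0], [0, 0, 0], [0, 0, 0], [0, 0, 0]])

```text
t: 10.72
eef_pos: [0.6052, 0.2381, 0.1586]
tcp_rot: [[1.0, -0.0, 0.003], [-0.0, -1.0, 0.001], [0.003, -0.001, -1.0]]
contact_force: [1.2, -0.1, 0.2]
width: 0.699
finger_force: 0.0
```

```bash
python3 -c "
from h import *
go(.4575,-.342,.15)
cv2.imwrite('pics/w5.png',camera('wrist')[:,:,::-1])"
```

```text
t 10.72 pos [0.6052 0.2381 0.1586] delta [-0.369   1.4504  0.0195] yaw -0.01 w 0.699
```

View pics/w5.png

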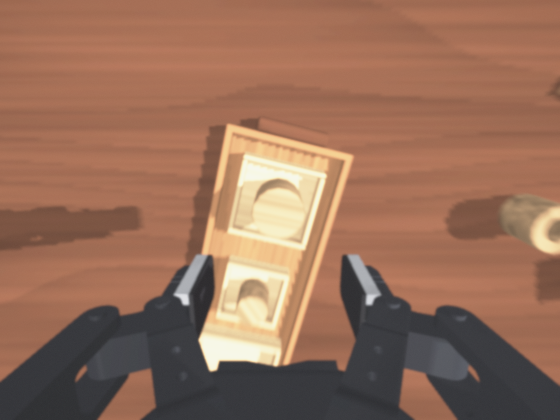

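The medium stopper stands in the medium compartment at (278,208), and the small one is undisturbed at (253,303). Next is the large one.

jog_arm(gripper=[-0.7, -0.7, -0.7, -0.7, -0.7, -0.7, -0.7, -0.7, -0.7, -0.7], delta_pos=[[-0.2, 0.8, 0], [-0.2, 0.8, 0], [-0.2, 0.8, 0], [-0.2, 0.8, 0], [-0.2, 0.8, 0], [-0.2, 0.8, 0], [-0.2, 0.8, 0], [-0.2, 0.8, 0], [-0.2, 0.8, 0], [-0.2, 0.8, 0]], rotation=[[0, 0, 0], [0, 0, 0], [0, 0, 0], [0, 0, 0], [0, 0, 0], [0, 0, 0], [0, 0, 0], [0, 0, 0], [0, 0, 0], [0, 0, 0]])

```text
t: 11.6
eef_pos: [0.5244, -0.0836, 0.1553]
tcp_rot: [[1.0, -0.004, 0.001], [-0.004, -1.0, -0.0], [0.001, 0.0, -1.0]]
contact_force: [-0.0, 1.8, 0.8]
width: 0.854
finger_force: 0.0
```

```bash
python3 -c "
from h import *
go(.4575,-.342,.15)"
```

```text
t 11.6 pos [ 0.5244 -0.0836  0.1553] delta [-0.165   0.6466  0.0132] yaw -0.21 w 0.854
```

jog_arm(gripper=[-0.7, -0.7, -0.7, -0.7, -0.7, -0.7, -0.7, -0.7, -0.7, -0.7], delta_pos=[[-0.165, 0.645, 0.01], [-0.165, 0.645, 0.01], [-0.165, 0.645, 0.01], [-0.165, 0.645, 0.01], [-0.165, 0.645, 0.01], [-0.165, 0.645, 0.01], [-0.165, 0.645, 0.01], [-0.165, 0.645, 0.01], [-0.165, 0.645, 0.01], [-0.165, 0.645, 0.01]], rotation=[[0, 0, 0], [0, 0, 0], [0, 0, 0], [0, 0, 0], [0, 0, 0], [0, 0, 0], [0, 0, 0], [0, 0, 0], [0, 0, 0], [0, 0, 0]])

```text
t: 12.43
eef_pos: [0.4594, -0.3382, 0.1507]
tcp_rot: [[1.0, 0.002, -0.0], [0.002, -1.0, 0.001], [-0.0, -0.001, -1.0]]
contact_force: [-0.5, -0.6, 0.3]
width: 0.85
finger_force: 0.0
```

```bash
python3 -c "
from h import *
go(.4575,-.342,.0365)
cv2.imwrite('pics/w6.png',camera('wrist')[:,:,::-1])"
```

```text
t 12.43 pos [ 0.4594 -0.3382  0.1507] delta [-0.0049  0.0098  0.2855] yaw 0.09 w 0.85
```

View pics/w6.png

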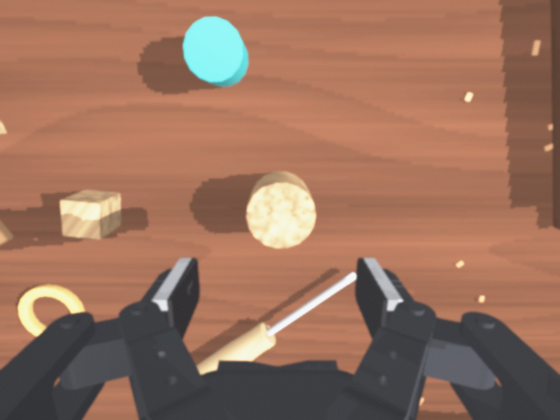

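The solid large stopper is at (281,212), between the jaws, with y ≈ -.341 and x ≈ .459. The screwdriver and the blank are clear.

jog_arm(gripper=[-0.7, -0.7, -0.7, -0.7, -0.7, -0.7, -0.7, 1, 1, 1], delta_pos=[[0, 0.007, 0.02], [0, 0.007, 0.09], [0, 0.007, 0.17], [0, 0.007, 0.23], [0, 0.007, 0.27], [0, 0.007, 0.285], [0, 0.007, 0.285], [0, 0.007, 0.285], [0, 0.007, 0.285], [0, 0.007, 0.285]], rotation=[[0, 0, 0], [0, 0, 0], [0, 0, 0], [0, 0, 0], [0, 0, 0], [0, 0, 0], [0, 0, 0], [0, 0, 0], [0, 0, 0], [0, 0, 0]])

```text
t: 13.32
eef_pos: [0.4592, -0.3432, 0.0379]
tcp_rot: [[1.0, -0.0, 0.002], [-0.0, -1.0, -0.002], [0.002, 0.002, -1.0]]
contact_force: [1.1, 0.5, 4.1]
width: 0.597
finger_force: 21.9
```

jog_arm(gripper=[1, 1, 1, 1], delta_pos=[[0, 0, 0], [0, 0, 0], [0, 0, 0], [0, 0, 0]], rotation=[[0, 0, 0], [0, 0, 0], [0, 0, 0], [0, 0, 0]])

```text
t: 13.65
eef_pos: [0.4592, -0.3432, 0.038]
tcp_rot: [[1.0, -0.0, 0.002], [-0.0, -1.0, -0.002], [0.002, 0.002, -1.0]]
contact_force: [0.6, 1.0, 6.7]
width: 0.599
finger_force: 22.3
```

jog_arm(gripper=[1, 1, 1, 1, 1, 1, 1, 1, 1, 1], delta_pos=[[0, 0, -0.06], [0, 0, -0.15], [0, 0, -0.24], [0, -0.05, -0.25], [0, -0.14, -0.25], [0, -0.23, -0.25], [0, -0.32, -0.25], [0, -0.41, -0.25], [0, -0.5, -0.25], [0, -0.59, -0.25]], rotation=[[0, 0, 0], [0, 0, 0], [0, 0, 0], [0, 0, 0], [0, 0, 0], [0, 0, 0], [0, 0, 0], [0, 0, 0], [0, 0, 0], [0, 0, 0]])

```text
t: 14.48
eef_pos: [0.4583, -0.1052, 0.137]
tcp_rot: [[1.0, -0.001, 0.001], [-0.001, -1.0, -0.0], [0.001, 0.0, -1.0]]
contact_force: [1.6, -0.8, -0.8]
width: 0.598
finger_force: 21.5
```

```bash
python3 -c "
from h import *
go(.431,.2815,.13)"
```

```text
t 14.48 pos [ 0.4583 -0.1052  0.137 ] delta [-0.069  -0.9668  0.0171] yaw -0.04 w 0.598
```

jog_arm(gripper=[1, 1, 1, 1, 1, 1, 1, 1, 1, 1], delta_pos=[[-0.007, -0.1, 0], [-0.014, -0.2, 0], [-0.021, -0.3, 0], [-0.028, -0.4, 0], [-0.035, -0.5, 0], [-0.042, -0.6, 0], [-0.049, -0.7, 0], [-0.056, -0.8, 0], [-0.064, -0.9, 0], [-0.068, -0.96, 0]], rotation=[[0, 0, 0], [0, 0, 0], [0, 0, 0], [0, 0, 0], [0, 0, 0], [0, 0, 0], [0, 0, 0], [0, 0, 0], [0, 0, 0], [0, 0, 0]])

```text
t: 15.32
eef_pos: [0.4307, 0.2805, 0.137]
tcp_rot: [[1.0, 0.002, 0.001], [0.002, -1.0, 0.001], [0.001, -0.001, -1.0]]
contact_force: [0.3, -0.8, 0.3]
width: 0.596
finger_force: 21.5
```

jog_arm(gripper=[1, 1, 1], delta_pos=[[0, 0, 0], [0, 0, 0], [0, 0, 0]], rotation=[[0, 0, 0], [0, 0, 0], [0, 0, 0]])

```text
t: 15.57
eef_pos: [0.4316, 0.2767, 0.1367]
tcp_rot: [[1.0, -0.0, 0.0], [-0.0, -1.0, -0.0], [0.0, 0.0, -1.0]]
contact_force: [0.1, 0.3, -0.8]
width: 0.597
finger_force: 21.5
```

```bash
python3 -c "
from h import *
go(.431,.2815,.0475)"
```

```text
t 15.57 pos [0.4316 0.2767 0.1367] delta [-0.0015 -0.0121  0.223 ] yaw -0.02 w 0.597
```

jog_arm(gripper=[1, 1, 1, 1, 1, 1, 1, 1, -0.5, -0.7], delta_pos=[[0, -0.011, 0.06], [0, -0.011, 0.12], [0, -0.011, 0.17], [0, -0.011, 0.2], [0, -0.011, 0.215], [0, -0.011, 0.223], [0, -0.011, 0.223], [0, -0.011, 0.223], [0, -0.011, 0.223], [0, -0.011, 0.223]], rotation=[[0, 0, 0], [0, 0, 0], [0, 0, 0], [0, 0, 0], [0, 0, 0], [0, 0, 0], [0, 0, 0], [0, 0, 0], [0, 0, 0], [0, 0, 0]])

```text
t: 16.4
eef_pos: [0.432, 0.2816, 0.0481]
tcp_rot: [[1.0, -0.0, 0.001], [-0.0, -1.0, 0.0], [0.001, -0.0, -1.0]]
contact_force: [0.2, 0.0, 1.0]
width: 0.847
finger_force: 0.0
```

jog_arm(gripper=[-0.7, -0.7, -0.7, -0.7, -0.7, -0.7, -0.7], delta_pos=[[0, 0, 0], [0, 0, 0], [0, 0, 0], [0, 0, -0.03], [0, 0, -0.1], [0, 0, -0.2], [0, 0, -0.3]], rotation=[[0, 0, 0], [0, 0, 0], [0, 0, 0], [0, 0, 0], [0, 0, 0], [0, 0, 0], [0, 0, 0]])

```text
t: 16.98
eef_pos: [0.4309, 0.2814, 0.1685]
tcp_rot: [[1.0, -0.0, -0.002], [-0.0, -1.0, -0.001], [-0.002, 0.001, -1.0]]
contact_force: [1.0, 0.1, -0.6]
width: 0.853
finger_force: 0.0
```

jog_arm(gripper=[-0.7, -0.7, -0.7, -0.7, -0.7, -0.7, -0.7, -0.7, -0.7, -0.7], delta_pos=[[0, 0, -0.1], [0, 0.1, -0.15], [0, 0.7, -0.2], [0, 0.7, -0.2], [0, 0.7, -0.2], [0, 0.7, -0.2], [0, 0.7, -0.2], [0, 0.7, -0.2], [0, 0.7, -0.2], [0, 0.7, -0.2]], rotation=[[0, 0, 0], [0, 0, 0], [0, 0, 0], [0, 0, 0], [0, 0, 0], [0, 0, 0], [0, 0, 0], [0, 0, 0], [0, 0, 0], [0, 0, 0]])

```text
t: 17.82
eef_pos: [0.4315, 0.0004, 0.2475]
tcp_rot: [[1.0, -0.004, 0.0], [-0.004, -1.0, 0.0], [0.0, -0.0, -1.0]]
contact_force: [0.4, -0.4, -0.7]
width: 0.849
finger_force: 0.0
```

```bash
python3 -c "
from h import *
a=camera('top')[:,:,::-1][130:320,90:350];b=camera('scene')[:,:,::-1][120:360,140:500]
cv2.imwrite('pics/end.png',np.vstack([cv2.resize(a,(400,292)),cv2.resize(b,(400,267))]))"
```

```text
(no output)
```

View pics/end.png

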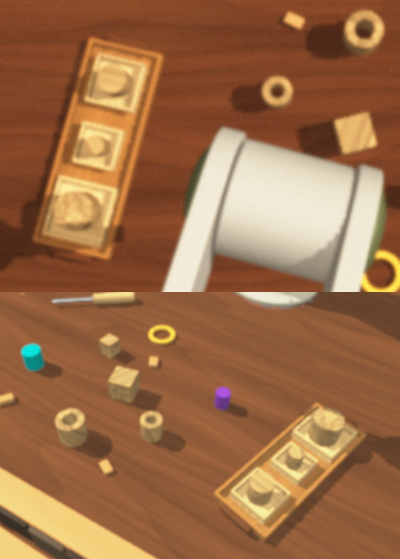

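All three stoppers stand upright in their own compartments, at crop pixels (110,80), (95,145) and (77,210). The look-alikes and decoys are where they were.

```bash
python3 -c "
from h import *
print(manip.job_done())"
```

```text
the job is handed in; nothing more can be done
None
```

I packed the small, medium and large solid stoppers upright in their matching compartments, left everything else in place, and handed the job in at about 18 s on the robot clock; the hand-in returned no verdict.

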